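Pack the bead jars into the cantilever organiser, heaviest at the bottom

ROBOT

A 6-joint arm with a two-finger parallel gripper is mounted at the origin on a cart in front of the work surface, level with it; the furniture and walls round the work are solid. World frame = base frame: x ahead of the robot, y to its left, z up, the work surface at z = 0. Lengths are in mm, angles in rad, forces in N, time in s.
With the tool pointing down it reaches from about 275 to 825 mm from the base axis. Payload 4.9 kg.
Tool frame: the origin (TCP) lies at the very end of the fingers, on their centre line; the grasp point (between the pads) lies 19 mm behind it; z points along the fingers, y is the line along which they close (so a half turn about z gives the same grasp; the last joint's range is limited). The gripper opens to 85 mm and grips with 20 to 120 N. Pads are 22 mm wide; open, the fingers measure 114 mm over their backs; the gripper's body (76 mm by 85 mm) begins 54 mm behind the grasp point. The pads swing forward as they close: fully open they stand 13 mm farther back than shut.
Start: joints at [-1.443, 0.326, -0.193, 1.052, 0, 1.437], TCP at [142.362, -531.274, 231.281] pointing down, gripper open.
Joint ranges: [-2.65, 2.65], [-0.97, 1.79], [-1.3, 1.35], [-1.93, 2.1], [-1.47, 1.37], [-3.14, 3.14]. Speed limits (rad/s): [2.57, 2.57, 3.14, 3.14, 3.14, 3.14].

INTERFACE

Orientations are given as [roll, pitch, yaw] about the fixed x, y, z axes, in that order (R = Rz(yaw) Ry(pitch) Rx(roll)).
In Python, from bench import bot, cam, kinematics, effector gives the robot as it stands (bot), with the cameras (cam), the kinematics (kinematics) and the gripper (effector). Calls block until the motion is done:
- bot.move_ptp(position, orientation): joint-space move of the TCP to a pose.
- bot.movel(position, rot=None, max_speed=150, threshold=None): straight line of the TCP; rot=None keeps the orientation; max_speed is the mean speed in mm/s. With threshold (N) it stops when the force on the tool has changed by that much, and returns True; else False.
- bot.move_j(angles): joint-space move.
- effector.grip(opening, effort=None): opening from 0.0 (shut) to 1.0 (fully open); effort is the grip in N (None keeps the last); returns when the fingers have stopped.
- bot.dwell(seconds).
- kinematics.solve_ik(position, orientation): joint angles nearest the present ones, or None.
- bot.get_state(): the state.
- cam.capture(name): name is "scene" or "top" or "wrist"; returns the picture (400x640x3 uint8, blue, green, red); there is no depth.
- cam.camera_model(name): a dict with "K" (3x3 intrinsics, pixels), "position" and "rotation" of the camera in the world. Camera axes: x right, y up, looking along -z (the intrinsics and any distortion apply to the point x, -y, -z); pixel columns grow to the right and rows downward; lengths in mm; the calibration is good to about 2 mm. A picture is of the moment at which its call begins: read the wrist's pose just before it. camera_model takes no time and is no camera call; for the wrist camera it gives the pose at the moment of the call.
A pose or a line that the arm cannot do raises bot.IKError and nothing moves.
- bot.sign_off(): hands the job in; it is judged then, once.
The state is a dict: "t": time; "qpos": joint angles; "joint_velocities": joint speeds; "effort": joint torques, N m; "tcp_pos": TCP position; "orientation": TCP orientation; "contact_force": force on the tool from outside, world axes, zero at the start; "wrist_torque": the same for the moment, N m; "opening": opening from 0.0 (shut) to 1.0 (fully open); "gripper_force": force on a finger pad.
Only numpy, scipy, OpenCV 4.12 (cv2) and the standard library are available. Lean on these libraries where they do the work, as an engineer would, in place of code of your own. Each camera call takes 0.05 s, during which the arm holds its last target. There are 200 camera calls.

TASK

Put the bead jars away in the blue cantilever organiser, whose top tray is meant for light things only: swing the tray over on its support arms, past dead centre and right down to the far stop, so that it stays open by itself when you let go; then heft the jars, which all look alike, and stand the two heaviest upright in the two bottom pockets. Swing the tray back until it rests closed over them, with every other jar standing upright in a bay of the tray (loaded before or after closing), and leave the other things on the bench where they are.

Things in the scene. Friction and masses are not known exactly. Their poses are not given: they have to be found in the camera images.
- organiser: blue steel cantilever organiser, screwed to the bench. Origin at bench level under its bottom box's centre; own x along the box (the tray's grip is at the -x end), y toward the side where the tray opens, z up. mm: base plate x +-109, y -43 to 193, 6 thick; box x +-101, y +-36, side walls to z 38, end plates to z 46 and on to y 107 (ears for the arm pivots); in it foam, rim z 34, with two pockets
- pocket_1 (a point): centre of the floor of the bottom pocket nearer the grip, at organiser x = -49 mm, y = 0, z = 10. A pocket is 62 mm (x) by 66 mm (y), its foam rim at z = 34, the box's side walls at z = 38. Covered while the tray is closed (a jar in it then has 8 mm of air above it)
- pocket_2 (a point): centre of the floor of the other bottom pocket, at organiser x = +49 mm, y = 0, z = 10; otherwise the same
- tray: the organiser's blue top tray, 202 x 72 mm, 0.4 kg, floor 4 mm thick, side walls 26 mm and ends 28 mm above the floor. Four parallel steel support arms, two outside each end and 92 mm from pivot to pivot, carry it: it swings in the organiser's y-z plane and always stays level, its axes parallel to the organiser's. Origin at a pivot pin (use the points instead)
- support_arms (a joint): arm angle q, rad. 0: closed on its stop, arms leaning 45 deg to organiser -y; 0.785: upright, dead centre; 1.868: open on its stop, arms leaning 62 deg to +y. A point of the tray stands 0.0919*(sin(q-0.785)+0.707) m more to organiser +y and 0.0919*(cos(q-0.785)-0.707) m higher than when closed. No spring or catch: off centre gravity takes it down to that side, gently damped
- tray_handle (a point): centre of the tray's black rubber grip: a block 40 (x) x 12 (y) x 36 mm (z) off the tray's -x end, 132 mm from the tray's middle, 47 mm above the tray floor (z = 133 mm closed, 111 open). Pinch it from above, fingers closing along organiser y
- bay_1 (a point): centre of the floor of a bay of the tray (moves with it), at tray x = -66 mm, nearest the grip; a bay is 62 mm (x) by 66 mm (y), dividers 24 mm high; floor at z = 86 mm closed, 64 mm open
- bay_2 (a point): centre of the floor of a bay of the tray (moves with it), at tray x = 0, the middle; a bay is 62 mm (x) by 66 mm (y), dividers 24 mm high; floor at z = 86 mm closed, 64 mm open
- bay_3 (a point): centre of the floor of a bay of the tray (moves with it), at tray x = +66 mm, farthest from the grip; a bay is 62 mm (x) by 66 mm (y), dividers 24 mm high; floor at z = 86 mm closed, 64 mm open
- jar_a: white plastic jar of grinding beads, ribbed grey cap (fixed), 52 mm across, 64 mm high; origin at the centre of its underside, z up. All jars look alike, but hold steel, ceramic, glass or plastic beads: 0.1 to 0.55 kg; the two heaviest present outweigh every other by 0.1 kg or more. Stands on the bench right of the organiser; some jars are absent in some starts
- jar_b: white plastic jar of grinding beads, ribbed grey cap (fixed), 52 mm across, 64 mm high; origin at the centre of its underside, z up. All jars look alike, but hold steel, ceramic, glass or plastic beads: 0.1 to 0.55 kg; the two heaviest present outweigh every other by 0.1 kg or more. Stands on the bench right of the organiser; some jars are absent in some starts
- jar_c: white plastic jar of grinding beads, ribbed grey cap (fixed), 52 mm across, 64 mm high; origin at the centre of its underside, z up. All jars look alike, but hold steel, ceramic, glass or plastic beads: 0.1 to 0.55 kg; the two heaviest present outweigh every other by 0.1 kg or more. Stands on the bench right of the organiser; some jars are absent in some starts
- jar_d: white plastic jar of grinding beads, ribbed grey cap (fixed), 52 mm across, 64 mm high; origin at the centre of its underside, z up. All jars look alike, but hold steel, ceramic, glass or plastic beads: 0.1 to 0.55 kg; the two heaviest present outweigh every other by 0.1 kg or more. Stands on the bench right of the organiser; some jars are absent in some starts
- jar_e: white plastic jar of grinding beads, ribbed grey cap (fixed), 52 mm across, 64 mm high; origin at the centre of its underside, z up. All jars look alike, but hold steel, ceramic, glass or plastic beads: 0.1 to 0.55 kg; the two heaviest present outweigh every other by 0.1 kg or more. Stands on the bench right of the organiser; some jars are absent in some starts
- jar_f: white plastic jar of grinding beads, ribbed grey cap (fixed), 52 mm across, 64 mm high; origin at the centre of its underside, z up. All jars look alike, but hold steel, ceramic, glass or plastic beads: 0.1 to 0.55 kg; the two heaviest present outweigh every other by 0.1 kg or more. Stands on the bench right of the organiser; some jars are absent in some starts
- petri_3: closed clear petri dish with pale agar, 92 mm across, 15 high, behind the jars; bystander; origin under its middle
- scissors: orange-handled scissors, 87 x 199 x 9 mm, lying near the front edge on the left; bystander; origin under its middle
- notebook: spiral notebook, 210 x 152 x 14 mm, lying on the left; bystander; origin under its middle
- forceps: steel forceps, 14 x 111 x 6 mm, lying near the front edge; bystander; origin under its middle

How it is judged:
By the outcome, as a careful person would: the job done as asked, in the order asked, and still so for the second after the job is handed in, with the robot touching nothing.
Of jar_a, jar_c, jar_e, jar_f only 1 to 3 are there at a start; the rules pass over those that are not, and their reading is None.
At some moment in a run one of jar_a, jar_b, jar_c, jar_d, jar_e, jar_f may be knocked a few centimetres aside while the robot is not near it.
It also fails if it takes over 210 s, if anything falls off the work surface, if the arm or the gripper's body presses on something with over 40 N, if the wrist force passes 120 N, or if a joint passes its speed limit or range.

## Working session

There is one attempt and no reset: what is moved stays moved. The work goes in short steps, each a Python script; the robot and the scene stay as the last script left them, time stands still between calls to the robot, and variables do not carry over. Pictures are saved under pics/ and viewed, at most 14 in all, crops included, and the job is handed in when it is done.

```bash
ls; mkdir -p pics; python3 - <<'E'
from bench import bot, cam, kinematics, effector
import cv2,numpy as np
for n in("scene","top"):
    cv2.imwrite(f"pics/{n}0.png",cam.capture(n)); m=cam.camera_model(n); print(n,m)
print(bot.get_state())
E
```

```text
bench.py
pics
scene {'K': array([[461.87284981,   0.        , 322.77986643],
       [  0.        , 461.87284981, 190.33981786],
       [  0.        ,   0.        ,   1.        ]]), 'position': array([-150.93052474,  660.689746  , 1180.62083586]), 'rotation': array([ 0.72406955, -0.01712724, -2.29685557])}
top {'K': array([[365.87419463,   0.        , 316.63577794],
       [  0.        , 365.87419463, 197.17760612],
       [  0.        ,   0.        ,   1.        ]]), 'position': array([ 467.63651877,   11.12137464, 1252.15121787]), 'rotation': array([ 0.08364477, -0.00691788, -1.56087512])}
{'t': 0.1, 'qpos': array([-1.44319768e+00,  3.26847874e-01, -1.93465513e-01,  1.05202371e+00,
       -3.55688533e-05,  1.43658777e+00]), 'joint_velocities': array([-0.0002954 , -0.00154814,  0.00119705, -0.0005497 ,  0.00035073,
       -0.00147186]), 'effort': array([ 1.57602917e-03, -4.44238579e+01,  2.63038266e+01,  7.87488185e-03,
       -7.52391497e-05, -8.47857933e-06]), 'tcp_pos': array([ 142.28379051, -530.73827449,  230.59904456]), 'orientation': array([-3.14006098e+00, -1.70915860e-04,  2.61807101e-01]), 'contact_force': array([-0.58187723, -0.05218572, -0.444302  ]), 'wrist_torque': array([ 0.00268944, -0.03327962,  0.00257591]), 'gripper_force': 0.0, 'opening': 0.9985244694661987}
```

View pics/scene0.png

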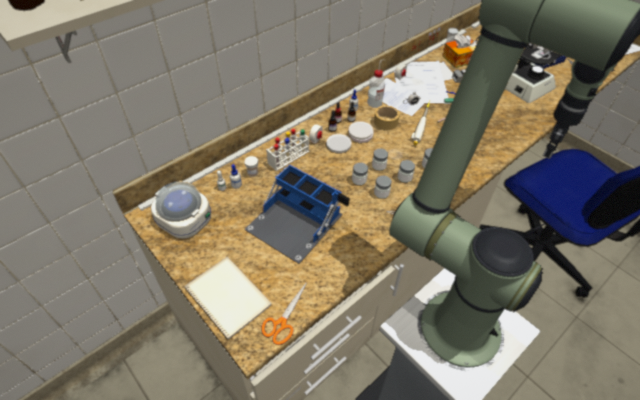

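View pics/top0.png

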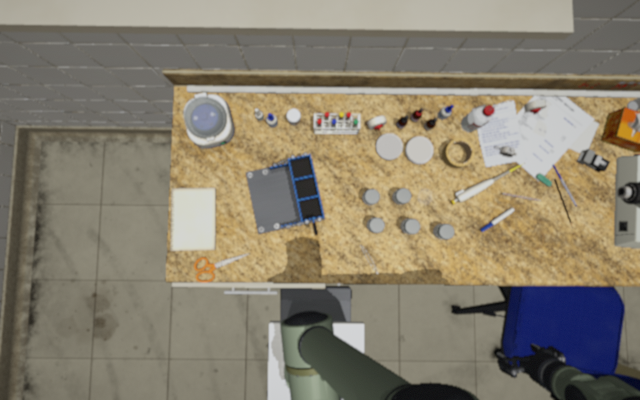

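The scene shows the closed organiser with its grip at the near right. In the top view the tray is around (305,187), the grip near (315,228), and five jars are at about (371,196), (402,196), (376,226), (410,226) and (445,231). Next I'll locate them numerically.

```bash
cat > h.py <<'E'
from bench import bot, cam, kinematics, effector
import cv2,numpy as np
from scipy.spatial.transform import Rotation as R
def ray(m,uv,z):
    d=np.linalg.inv(m["K"])@np.array([uv[0],uv[1],1.]); d=R.from_euler("xyz",m["rotation"]).as_matrix()@(d*[1,-1,-1])
    return m["position"]+d*(z-m["position"][2])/d[2]
def proj(m,p):
    c=R.from_euler("xyz",m["rotation"]).as_matrix().T@(np.array(p,float)-m["position"])
    c=m["K"]@(c*[1,-1,-1]); return c[:2]/c[2]
def blobs(mask,amin,amax):
    n,l,s,c=cv2.connectedComponentsWithStats(mask.astype(np.uint8))
    return [(c[i],s[i]) for i in range(1,n) if amin<=s[i][4]<=amax]
E
python3 - <<'E'
from h import *
for n in("top","scene"):
    im=cv2.imread(f"pics/{n}0.png"); m=cam.camera_model(n); hsv=cv2.cvtColor(im,cv2.COLOR_BGR2HSV)
    H,S,V=[hsv[...,i].astype(int) for i in range(3)]
    g=(S<60)&(V>80)&(V<200)
    print(n)
    for c,s in blobs(g,60,700):
        p=ray(m,c,64)
        if 150<p[0]<750 and -560<p[1]<0: print("grey",c.round(1),s,p.round(1))
    b=(H>100)&(H<128)&(S>130)&(V>40)
    for c,s in blobs(b,150,9000):
        p=ray(m,c,114)
        if 200<p[0]<750 and -400<p[1]<400: print("blue",c.round(1),s,p.round(1))
im=cv2.imread("pics/top0.png")
cv2.imwrite("pics/c1.png",cv2.resize(im[140:260,230:330],None,fx=6,fy=5,interpolation=2)[:600])
st=bot.get_state(); m=cam.camera_model("wrist"); print(m,st["tcp_pos"])
E
```

```text
top
grey [388.9 146. ] [375 133  29  27 602] [ 739.4 -233.1   64. ]
grey [418.7 149.7] [405 136  29  29 624] [ 728.2 -331.5   64. ]
grey [476.3 187.4] [455 171  54  31 235] [ 604.9 -518.9   64. ]
grey [370.7 196.5] [362 189  18  16 230] [ 571.3 -172.5   64. ]
grey [401.5 196. ] [392 188  20  17 251] [ 574.2 -273.3   64. ]
grey [375.6 224.6] [367 217  18  16 230] [ 480.  -188.2   64. ]
grey [410.2 226. ] [401 218  20  17 258] [ 476.6 -300.6   64. ]
grey [443.7 231.1] [433 224  22  16 278] [ 461.2 -409.1   64. ]
blue [302.6 185. ] [271 156  52  65 400] [601.1  48.6 114. ]
scene
grey [359.2 137.5] [346 131  27  11 126] [ 679.  -276.9   64. ]
grey [336.9 148.7] [326 142  25  11  72] [ 688.4 -176.6   64. ]
grey [379.6 159.1] [372 149  16  21 259] [ 554.5 -253.    64. ]
grey [426.6 156.3] [422 148  12  20  97] [ 457.7 -387.4   64. ]
grey [405.9 170.7] [398 160  17  22 281] [ 458.3 -280.2   64. ]
grey [359.7 173.4] [352 163  16  22 271] [ 551.1 -153.1   64. ]
grey [382.3 186.4] [374 176  17  22 282] [ 460.9 -168.    64. ]
blue [303.  195.5] [ 264  166   76   58 1580] [566.1  80.3 114. ]
{'K': array([[357.93517347,   0.        , 323.15229471],
       [  0.        , 357.93517347, 200.45706626],
       [  0.        ,   0.        ,   1.        ]]), 'position': array([ 210.41349092, -513.21360565,  373.38837361]), 'rotation': array([-0.28724362,  0.00166824, -1.30914132])} [ 142.28379051 -530.73827449  230.59904456]
```

View pics/c1.png

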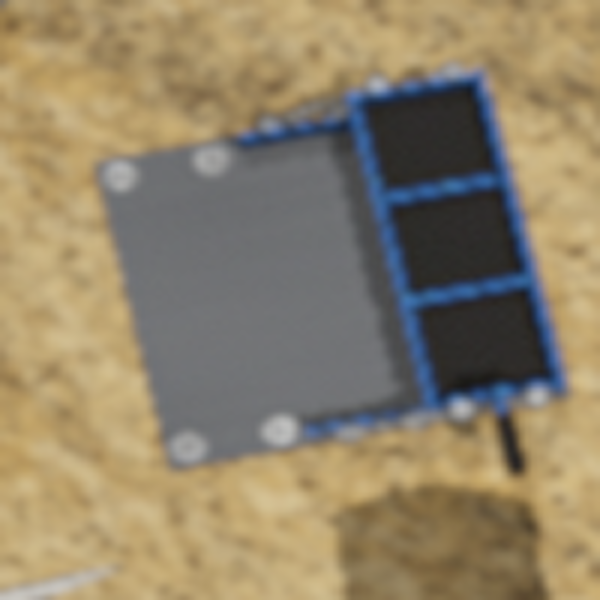

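The crop shows the tray rim corners at full-frame px (288,158), (311,155), (324,218) and (302,222), with the grip at (315,228). I'll get a rough organiser pose from these, then take a closer wrist view.

```bash
python3 - <<'E'
from h import *
m=cam.camera_model("top")
P=np.array([ray(m,q,113) for q in [(288.3,158.4),(310.8,155),(323.7,218),(301.7,221.6)]]); print(P.round(1), ray(m,(315.2,228),151))
c=P.mean(0); ax=(P[0]+P[1]-P[2]-P[3])/2; yaw=np.arctan2(ax[1],ax[0]); print(c,yaw,np.linalg.norm(ax))
# plate corners z=6: far-left, near-left
Q=np.array([ray(m,q,6) for q in [(230+98/6,140+160/5),(230+172/6,140+466/5)]]);print(Q); d=Q[0]-Q[1]; print(np.arctan2(d[1],d[0]),np.linalg.norm(d))
# expected from tray pose
e=np.array([[np.cos(yaw),-np.sin(yaw)],[np.sin(yaw),np.cos(yaw)]])
print([ (c[:2]+e@v).round(1) for v in([109,193],[-109,193],[-132,0])])
p=c[:2]+e@np.array([-70,40]); print(p)
bot.move_ptp([p[0],p[1],360],[np.pi,0,yaw])
m=cam.camera_model("wrist"); im=cam.capture("wrist"); cv2.imwrite("pics/w0.png",im); np.save("w0.npy",m,allow_pickle=True)
print(m,bot.get_state()["t"])
E
```

```text
[[684.9  94.7 113. ]
 [696.5  23.9 113. ]
 [498.5 -18.4 113. ]
 [486.6  49.8 113. ]] [467.22901152   7.80543083 151.        ]
[591.62518665  37.50146538 113.        ] 0.2165686467748207 202.9160733930768
[[656.40172665 245.75398649   6.        ]
 [447.73087045 198.61831189   6.        ]]
0.22215690382299763 213.92825443040695
[array([656.6, 249.4]), array([443.7, 202.6]), array([462.7,   9.1])]
[514.66516201  61.52550768]
{'K': array([[357.93517347,   0.        , 323.15229471],
       [  0.        , 357.93517347, 200.45706626],
       [  0.        ,   0.        ,   1.        ]]), 'position': array([583.66530292,  75.30767685, 502.54450995]), 'rotation': array([-2.87837428e-01, -2.91070296e-05, -1.35559409e+00])} 2.675
```

View pics/w0.png

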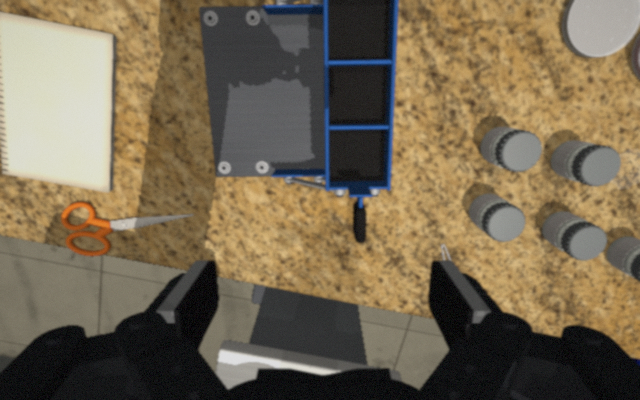

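The wrist view shows the tray's bays at columns 326–391, dividers at rows 62 and 128, the near rim at row 187 and the grip at about (360,220). The five jars are on the right. I'll measure the dividers, walls and grip from this.

```bash
python3 - <<'E'
from h import *
im=cv2.imread("pics/w0.png"); m=np.load("w0.npy",allow_pickle=True).item()
hsv=cv2.cvtColor(im,cv2.COLOR_BGR2HSV).astype(int); H,S,V=hsv[...,0],hsv[...,1],hsv[...,2]
b=(H>100)&(H<125)&(S>120)&(V>70)
div=[]
for r0 in(62,128):
    pts=[]
    for c in range(338,380):
        r=np.arange(r0-8,r0+9); k=b[r,c]
        if k.any(): pts.append(ray(m,(c+0.0,r[k].mean()),110)[:2])
    pts=np.array(pts); d=np.polyfit(pts[:,1],pts[:,0],1); print("div",pts.mean(0),"yaw",-np.arctan(d[0])); div.append(pts)
L=[];Rr=[]
for r in list(range(20,50))+list(range(75,115))+list(range(140,175)):
    cs=np.where(b[r,315:405])[0]+315
    L.append(ray(m,(cs[cs>318].min()-.5,r),112)[:2]); Rr.append(ray(m,(cs.max()+.5,r),112)[:2])
L,Rr=np.array(L),np.array(Rr)
for q in(L,Rr):
    f=np.polyfit(q[:,0],q[:,1],1,w=None); print("wall yaw",np.arctan(f[0]),np.polyval(f,[500,600]),"resid",np.std(q[:,1]-np.polyval(f,q[:,0])))
fl,fr=np.polyfit(L[:,0],L[:,1],1),np.polyfit(Rr[:,0],Rr[:,1],1)
print("width",(np.polyval(fl,560)-np.polyval(fr,560))*np.cos(.22))
k=(V<45); k[:192]=0;k[250:]=0;k[:,:345]=0;k[:,375:]=0
for c,s in blobs(k,100,2000): print("handle",c,s,ray(m,c,151),ray(m,c,133))
w=(S<60)&(V>130)
for c,s in blobs(w,40,300): print("screw",c.round(1),s,ray(m,c,8).round(1))
E
```

```text
div [622.6765498   46.69655078] yaw 0.2427511388177012
div [558.96743371  30.88503273] yaw 0.2213055511564438
wall yaw 0.2240121180073047 [55.67783875 78.46143612] resid 0.8757980067043665
wall yaw 0.2275908443936613 [-19.12224052   4.03811519] resid 0.34547931349419797
width 72.77660006882464
handle [358.76608187 222.83625731] [354 202  11  40 342] [466.13146112  11.56151291 151.        ] [460.11342047   8.29754229 133.        ]
screw [392.8 126.4] [392 106   3  43  45] [563.3 -26.    8. ]
screw [224.3 167.3] [218 161  13  13 117] [458.4 189.8   8. ]
screw [261.9 166.8] [256 161  13  13 132] [470.4 138.4   8. ]
screw [340.2 192.1] [335 189  12   7  54] [458.   22.9   8. ]
screw [375.1 191.6] [371 189   9   8  49] [469.5 -25.8   8. ]
screw [444.7 251.9] [441 244  10  16  75] [ 400.7 -151.9    8. ]
screw [415.3 336.6] [408 332  19  10  58] [ 247.4 -151.4    8. ]
screw [421.7 346.8] [415 342  14  10  49] [ 230.8 -167.1    8. ]
screw [407.7 350.4] [402 346  12  10  54] [ 218.9 -146.8    8. ]
```

```bash
cat >> h.py <<'E'
O=np.array([591.,38.7]); YAW=.223
Mo=np.array([[np.cos(YAW),-np.sin(YAW)],[np.sin(YAW),np.cos(YAW)]])
def org(x,y,z): return np.r_[O+Mo@np.array([x,y]),z]
ROT=[np.pi,0,YAW]
def swing(q): return 91.9*(np.sin(q-.785)+.707), 91.9*(np.cos(q-.785)-.707)
def arc(q0,q1,n,speed):
    base=bot.get_state()["tcp_pos"]; y0,z0=swing(q0); fm=0
    for q in np.linspace(q0,q1,n+1)[1:]:
        y,z=swing(q); d=Mo@np.array([0,y-y0])
        bot.movel(list(base+[d[0],d[1],z-z0]),max_speed=speed)
        s=bot.get_state(); f=np.linalg.norm(s["contact_force"]); fm=max(f,fm)
        if f>60: print("force!",q,s["contact_force"]); break
    s=bot.get_state(); print("arc end",q,"fmax",fm,s["contact_force"].round(1),s["opening"],s["gripper_force"],s["t"])
E
python3 - <<'E'
from h import *
bot.move_ptp(org(-134,0,200),ROT); effector.grip(.6)
bot.movel(org(-134,0,117),max_speed=120)
print(bot.get_state()["contact_force"])
effector.grip(0,60); s=bot.get_state(); print(s["opening"],s["gripper_force"],s["contact_force"],s["t"])
arc(0,1.86,12,80)
effector.grip(.6); p=bot.get_state()["tcp_pos"]; bot.movel(p+[0,0,130],max_speed=200)
bot.move_ptp(org(-150,-190,330),ROT); bot.dwell(.5)
print(bot.get_state()["t"])
cv2.imwrite("pics/top1.png",cam.capture("top"))
m=cam.camera_model("wrist"); np.save("w1.npy",m,allow_pickle=True); cv2.imwrite("pics/w1.png",cam.capture("wrist"))
cv2.imwrite("pics/v1.png",np.vstack([cv2.imread("pics/top1.png")[130:270,180:500],]).repeat(2,0).repeat(2,1))
E
```

```text
[ 0.36349249 -0.15677511  0.5906137 ]
0.13431155979933526 59.87060308456421 [-1.29991314 -1.4704578   4.39358899] 5.125
arc end 1.86 fmax 8.191956763676906 [-4.5  2.   2.5] 0.13131310762872542 59.82743740081787 9.0333
12.125
```

View pics/v1.png

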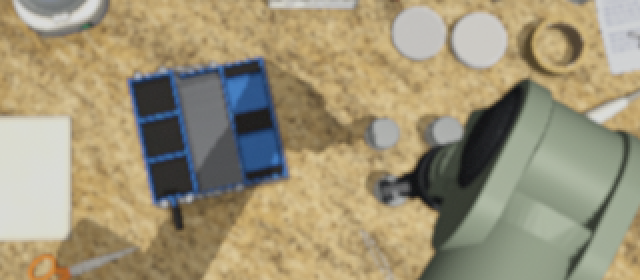

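View pics/w1.png

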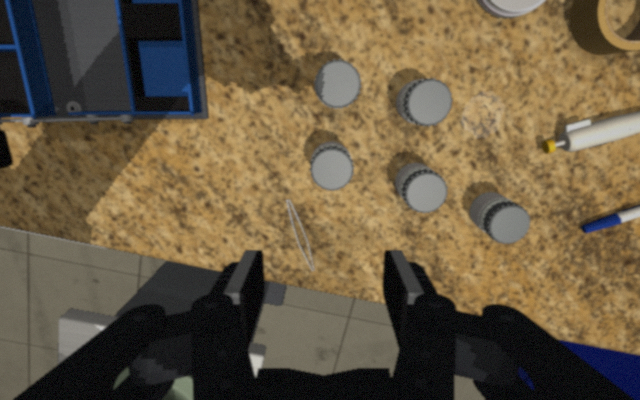

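The tray rests open on its far stop, at the left in both views. The jar caps in the wrist view are at (338,84), (425,102), (332,168), (422,190) and (506,221). I'll detect them by circle fit, then heft each one.

```bash
cat >> h.py <<'E'
VIEW=org(-150,-190,330)
def jars(im,m):
    g=cv2.GaussianBlur(cv2.cvtColor(im,cv2.COLOR_BGR2GRAY),(0,0),1)
    c=cv2.HoughCircles(g,cv2.HOUGH_GRADIENT,1.0,35,param1=90,param2=16,minRadius=18,maxRadius=27)
    out=[]
    S=cv2.cvtColor(im,cv2.COLOR_BGR2HSV)[...,1]
    for u,v,r in (c[0] if c is not None else []):
        p=ray(m,(u,v),64); k=S[max(int(v)-8,0):int(v)+8,max(int(u)-8,0):int(u)+8]
        if 300<p[0]<680 and -560<p[1]<-60 and k.mean()<45 and v<270: out.append(np.r_[p[:2],r*abs(m["position"][2]-64)/m["K"][0,0]])
    return sorted(out,key=lambda p:-p[1])
def look():
    bot.move_ptp(VIEW,ROT); bot.dwell(.15); m=cam.camera_model("wrist"); return jars(cam.capture("wrist"),m)
E
python3 - <<'E'
from h import *
for j in jars(cv2.imread("pics/w1.png"),np.load("w1.npy",allow_pickle=True).item()): print(j.round(1))
E
```

```text
[ 569.8 -175.1   24.9]
[ 476.4 -192.4   21.1]
[ 572.1 -279.9   28.8]
[ 474.7 -304.5   24.9]
[ 453.7 -423.1   24.8]
```

```bash
cat >> h.py <<'E'
def pick(x,y,up=110,h=30):
    bot.move_ptp([x,y,150],ROT); effector.grip(1.0)
    hit=bot.movel([x,y,h],max_speed=130,threshold=12)
    if hit: print("HIT",bot.get_state()["tcp_pos"]); return None
    bot.dwell(.2); f0=bot.get_state()["contact_force"][2]
    effector.grip(0,50); bot.movel([x,y,up],max_speed=100); bot.dwell(.5)
    f=np.mean([bot.get_state()["contact_force"][2]]); s=bot.get_state()
    print("picked",np.round([x,y],1),"dF",round(f0-f,2),"kg",round((f0-f)/9.81,3),"open",round(s["opening"],3),"Fg",round(s["gripper_force"],1),"tq",s["wrist_torque"].round(3),"t",round(s["t"],1))
    return (f0-f)/9.81
E
python3 - <<'E'
from h import *
J=look(); print(np.round(J,1)); J=[j for j in J]
for j in J:
    k=pick(j[0],j[1],up=60)
    if k is None: bot.movel(list(bot.get_state()["tcp_pos"]+[0,0,80])); break
    s=bot.get_state()
    if s["opening"]<.4: print("missed"); break
    bot.movel([j[0],j[1],31],max_speed=80,threshold=6); effector.grip(1.0); bot.movel([j[0],j[1],150],max_speed=200)
J=look(); print(np.round(J,1),bot.get_state()["t"])
cv2.imwrite("pics/w2.png",cam.capture("wrist"))
E
```

```text
[[ 570.  -176.3   24.9]
 [ 476.3 -192.6   21.7]
 [ 572.2 -285.8   28.8]
 [ 473.7 -306.2   21.1]
 [ 453.8 -424.4   26.2]]
picked [ 570.  -176.3] dF 4.71 kg 0.48 open 0.596 Fg 52.8 tq [-0.019  0.012  0.012] t 16.6
picked [ 476.3 -192.6] dF 6.16 kg 0.628 open 0.596 Fg 52.8 tq [-0.034  0.016 -0.009] t 21.5
picked [ 572.2 -285.8] dF 2.63 kg 0.269 open 0.597 Fg 52.4 tq [-0.019 -0.025 -0.003] t 26.5
picked [ 473.7 -306.2] dF 2.99 kg 0.305 open 0.593 Fg 52.3 tq [ 0.03  -0.019 -0.027] t 31.5
picked [ 453.8 -424.4] dF 1.54 kg 0.157 open 0.596 Fg 52.3 tq [-0.005 -0.068 -0.034] t 36.5
[[ 568.8 -176.    24.6]
 [ 476.8 -192.9   22.3]
 [ 572.9 -284.4   28.7]
 [ 475.6 -301.8   23.6]
 [ 455.2 -428.4   26.1]] 39.4333
```

View pics/w2.png

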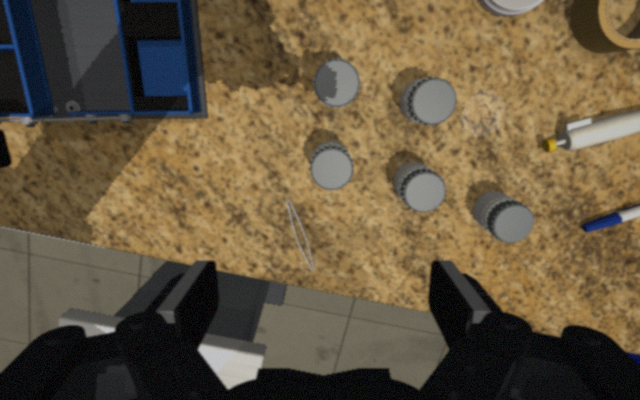

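The five jars are still at (337,83), (430,101), (332,166), (421,188) and (504,220). The two nearest the organiser, at 0.48 and 0.63 kg, are the heaviest by at least 0.17 kg. I'll centre each with a cross-squeeze and place it in a pocket.

```bash
cat >> h.py <<'E'
def near(J,p): 
    d=[np.hypot(*(j[:2]-p)) for j in J]; i=int(np.argmin(d)); print("near",np.round(J[i],1),"dist",round(d[i],1)); return J[i][:2]
def centre(p):
    r=[np.pi,0,YAW+np.pi/2]
    bot.move_ptp([*p,130],r); effector.grip(1.0)
    if bot.movel([*p,30],max_speed=150,threshold=12): print("HIT centre"); return False
    effector.grip(0,25); o=bot.get_state()["opening"]; effector.grip(1.0); bot.movel([*p,130],max_speed=200); print("centre open",round(o,3)); return .5<o<.7
def place(x,y,floor,up):
    t=org(x,y,up); s=bot.get_state()["tcp_pos"]
    bot.movel([s[0],s[1],up],max_speed=200); bot.movel(t,max_speed=220)
    bot.movel(org(x,y,floor+50),max_speed=180); bot.dwell(.2)
    hit=bot.movel(org(x,y,floor+30.5),max_speed=40,threshold=6); s=bot.get_state()
    print("placing hit",hit,"TCP z above floor",round(s["tcp_pos"][2]-floor,1),s["contact_force"].round(1),round(s["opening"],3))
    if s["tcp_pos"][2]-floor>34.5: print("NOT DOWN"); return False
    effector.grip(.85); bot.movel(org(x,y,up),max_speed=200); return True
E
python3 - <<'E'
from h import *
J=look()
for p,(x,fl) in zip([(569,-176),(476.5,-193)],[(49,10),(-49,10)]):
    q=near(J,np.array(p))
    if not centre(q): break
    if pick(*q) is None: break
    if not place(x,0,fl,150): break
    J=look()
print(np.round(J,1),bot.get_state()["t"])
bot.move_ptp(org(-60,-60,330),ROT); bot.dwell(.2)
cv2.imwrite("pics/w3.png",cam.capture("wrist"))
E
```

```text
near [ 568.8 -175.5   24.9] dist 0.6
centre open 0.6
picked [ 568.8 -175.5] dF 3.55 kg 0.361 open 0.599 Fg 52.7 tq [0.014 0.001 0.006] t 48.6
placing hit True TCP z above floor 30.6 [-0.5  1.1  4.1] 0.596
near [ 475.8 -193.9   23.6] dist 1.1
centre open 0.602
picked [ 475.8 -193.9] dF 4.74 kg 0.483 open 0.593 Fg 52.7 tq [-0.021 -0.009 -0.02 ] t 62.8
placing hit True TCP z above floor 30.5 [ 0.8 -0.9  4.9] 0.596
[[ 574.5 -286.1   24.8]
 [ 477.1 -303.    23.6]
 [ 455.2 -426.6   24.8]] 67.975
```

View pics/w3.png

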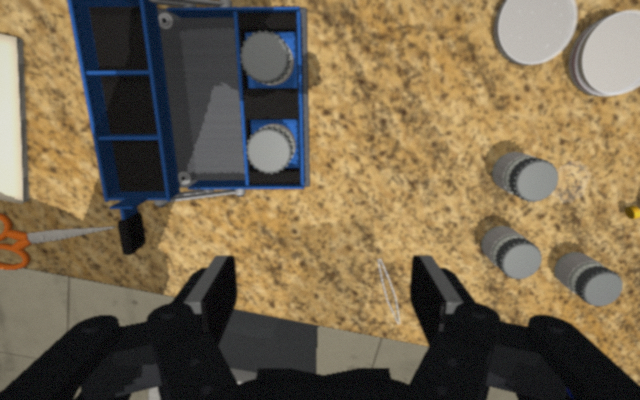

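Both jars stand in the pockets, caps at (268,56) and (271,148), with the tray open at (120,95). The second readings came out lower than the first, so I'll re-heft the two runner-up jars the same way before closing.

```bash
python3 - <<'E'
from h import *
J=look()
for p in [(574.5,-286),(477,-303)]:
    q=near(J,np.array(p)); pick(*q)
    for i in range(5): bot.dwell(.12); print(bot.get_state()["contact_force"].round(2),end=" ")
    bot.movel([*q,50],max_speed=150); bot.movel([*q,30.5],max_speed=50,threshold=6); effector.grip(1.0); bot.movel([*q,150],max_speed=200); bot.dwell(.4)
    print("empty",bot.get_state()["contact_force"].round(2),bot.get_state()["t"])
E
```

```text
near [ 573.9 -284.4   28.8] dist 1.7
picked [ 573.9 -284.4] dF 2.23 kg 0.228 open 0.594 Fg 52.3 tq [ 0.039 -0.017  0.017] t 74.1
[ 0.25  0.35 -2.72] [-0.92 -0.74 -2.92] [-0.61  0.32 -3.17] [ 0.62  0.48 -2.34] [-0.48  0.18 -3.21] empty [0.5  0.5  0.14] 77.2667
near [ 474.4 -305.3   21.7] dist 3.5
picked [ 474.4 -305.3] dF 1.45 kg 0.148 open 0.595 Fg 52.2 tq [-0.004  0.012  0.02 ] t 81.1
[-0.47 -0.28 -2.22] [-0.34 -0.08 -1.42] [ 0.1  -0.15 -1.04] [ 0.12 -0.34 -1.28] [ 0.65 -0.28 -2.17] empty [0.62 0.75 0.22] 84.275
```

Averaged weights are about 0.55, 0.42, 0.28, 0.2 and 0.15 kg, so the choice stands. Next I'll close the tray.

```bash
python3 - <<'E'
from h import *
y,dz=swing(1.868)
bot.movel(list(bot.get_state()["tcp_pos"]*[1,1,0]+[0,0,230]),max_speed=220)
bot.move_ptp(org(-134,y,200),ROT); effector.grip(.6)
hit=bot.movel(org(-134,y,117+dz),max_speed=120,threshold=10); print("hit",hit,bot.get_state()["tcp_pos"])
if not hit:
    effector.grip(0,60); s=bot.get_state(); print(s["opening"],s["contact_force"].round(1))
    arc(1.868,0.01,12,80)
    effector.grip(.6); p=bot.get_state()["tcp_pos"]; bot.movel(p+[0,0,110],max_speed=200)
J=look(); print(np.round(J,1),bot.get_state()["t"])
bot.move_ptp(org(-90,-60,330),ROT); bot.dwell(.2)
m=cam.camera_model("wrist"); np.save("w4.npy",m,allow_pickle=True)
cv2.imwrite("pics/w4.png",cam.capture("wrist"))
E
```

```text
hit False [428.48692787 151.70566527  95.59784525]
0.13032372991987015 [-0.4 -1.1  4.8]
arc end 0.01 fmax 7.976154494469598 [ 6.1  3.  -0.5] 0.1296951408272712 59.51027870178223 92.275
[[ 573.  -285.    30.1]
 [ 471.2 -305.7   28.7]
 [ 456.1 -425.9   23.6]] 94.5167
```

View pics/w4.png

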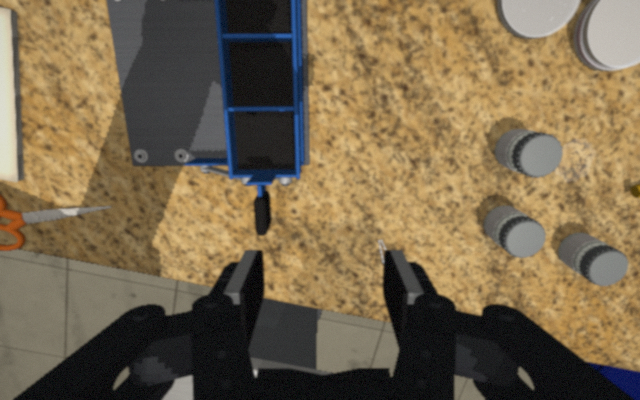

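The tray rests closed, bays at columns 225–297 and grip at (262,210), and the three remaining jars still stand on the right. I'll load the bays, farthest first.

```bash
python3 - <<'E'
from h import *
J=look()
for p,x in zip([(573,-285),(475,-305),(456,-427)],[66,0,-66]):
    q=near(J,np.array(p))
    if not centre(q): break
    if pick(*q) is None: break
    if not place(x,0,86,215): break
    J=look()
print(np.round(J,1),bot.get_state()["t"])
bot.move_ptp(org(-60,-60,360),ROT); bot.dwell(.2)
cv2.imwrite("pics/w5.png",cam.capture("wrist"))
E
```

```text
near [ 573.  -287.1   26.3] dist 2.1
centre open 0.597
picked [ 573.  -287.1] dF 3.26 kg 0.333 open 0.596 Fg 52.3 tq [0.051 0.006 0.019] t 105.2
placing hit True TCP z above floor 30.3 [-0.3  0.4  5.5] 0.596
near [ 474.6 -305.9   21.1] dist 1.0
centre open 0.601
picked [ 474.6 -305.9] dF 1.11 kg 0.113 open 0.596 Fg 52.2 tq [-0.058  0.022 -0.036] t 120.2
placing hit True TCP z above floor 30.3 [-1.  -0.4  5.5] 0.595
near [ 455.6 -427.    24.6] dist 0.4
centre open 0.597
picked [ 455.6 -427. ] dF 2.76 kg 0.281 open 0.596 Fg 52.2 tq [ 0.015 -0.017 -0.057] t 135.3
placing hit True TCP z above floor 30.2 [-0.6  0.6  5.2] 0.599
[] 141.6333
```

View pics/w5.png

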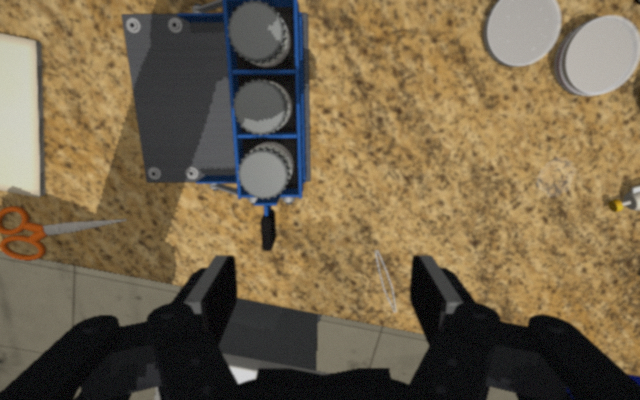

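All three jars stand upright in their bays, caps at (258,33), (262,106) and (266,170). The bench on the right is clear, and the scissors, notebook, forceps and dishes haven't moved. Handing in.

```bash
python3 -c "
from bench import bot, cam, kinematics, effector
print(bot.sign_off())"
```

```text
the job is handed in; nothing more can be done
None
```

I handed the job in at about 142 s: the two heaviest jars (about 0.55 and 0.42 kg, readings noisy by about 0.1 kg) are in the bottom pockets, the tray is closed over them with the other three upright in its bays, and nothing else on the bench was moved.

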